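# Clamp the graphite mould half with its cam

## Robot

A 6-joint arm with a two-finger parallel gripper is mounted at the origin on the work surface. World frame = base frame: x ahead of the robot, y to its left, z up, the work surface at z = 0. Lengths are in m, angles in rad, forces in N, time in s.
With the tool pointing down it reaches from about 0.35 to 0.85 m from the base axis. Payload 8.1 kg.
Tool frame: the origin (TCP) lies at the very end of the fingers, on their centre line; the grasp point (between the pads) lies 19 mm behind it; z points along the fingers, y is the direction in which the jaws open and shut (so a half turn about z gives the same grasp; the last joint's range is limited). The gripper opens to 85 mm and grips with 20 to 120 N. Pads are 22 mm wide; open, the fingers measure 114 mm over their backs; the gripper's body (76 mm by 85 mm) begins 54 mm behind the grasp point. The pads swing forward as they close: fully open they stand 13 mm farther back than shut.
Start: joints at [-1.318, 0.13, 1.488, -0, 1.523, -0.085], TCP at [0.199, -0.566, 0.205] pointing down, gripper open.
Joint ranges: [-2.96, 2.96], [-0.89, 2.26], [0.02, 2.5], [-1.34, 4.48], [0, 2.73], [-2.66, 2.66]. Speed limits (rad/s): [2.39, 2.39, 2.79, 3.14, 3.14, 3.14].

## Interface

Orientations are given as a unit quaternion [x, y, z, w].
In Python, from workcell import get_state, cams, job gives the robot as it stands. The module is installed in compiled form; this text tells all that it offers.
- The arm moves only by the tool carry_out, never from a script. Its argument "plan" is a list that holds one entry, the list of rows, each a list of 4 numbers: the shift along the world's x, y, z in units of 25 mm (1.0 is 25 mm), then the turn about the world's z in units of 6 degrees (1.0 is 6 degrees). A call has 1 to 12 rows; each row is the pose to reach, as a shift and turn from the pose commanded when the call began; what a row does not reach only later rows make up. A row lasts 1/8 s, in which the tool goes at most 62.5 mm and 10.7 degrees, less where a joint would pass 70% of its speed; a pose out of reach is approached as far as the arm can. A call with a gripper value outside its range is refused whole. "claw" is the opening, from 0 (shut) to 1 (fully open), set as the call begins (left out, the last holds). The fingers move at their own pace and stop on an object; "force" is the grip in N (left out, the last holds). Time passes only in rows, so rows that repeat a pose let the fingers close. It gives the time, the measured TCP pose, the force and the opening at its end, in the units of the state.
- get_state(): the state, without advancing time (a new reading comes with each control period).
- cams.grab_frame(name): name is "scene" or "top" or "wrist"; returns the picture (480x640x3 uint8, red, green, blue); there is no depth.
- cams.camera_model(name): a dict with "vertical_fov" (degrees; the focal length in pixels is half the picture's height over the tangent of half this angle, whatever the lens; pixels are square), "cx", "cy" (the principal point, pixels), "eye" and "orientation" of the camera in the world. Camera axes: x right, y down, z forward; pixel columns grow to the right and rows downward; lengths in m; the calibration is good to about 2 mm. The wrist camera is an equidistant fisheye: a pixel r from the principal point sees the ray r / f radians off the axis. A picture is of the moment at which its call begins: read the wrist's pose just before it. camera_model takes no time and is no camera call; for the wrist camera it gives the pose at the moment of the call.
- job.job_done(): hands the job in, once; it reports no verdict.
The state is a dict: "clock": time; "joints": joint angles; "qvel": joint speeds; "joint_efforts": joint torques, N m; "position": TCP position; "ee_rot": TCP orientation; "force": force on the tool from outside, world axes, zero at the start; "moment": the same for the moment, N m; "gripper_width": finger opening in m.
Only numpy, scipy, OpenCV 4.12 (cv2) and the standard library are available. Lean on these libraries where they do the work, as an engineer would, in place of code of your own. Each camera call takes 0.05 s, during which the arm holds its last target.

## Task

Two identical cam clamps lie on the glassblower's bench, each with a loose graphite block in it. On the clamp that holds the mould half (the block with the round hollow in its top), turn the eccentric knob until its lobe presses firmly on the block and pushes it against the sprung stop, then let go. Leave the other clamp, with the plain solid block, open.

Things in the scene. Friction and masses are not known exactly. Their poses are not given: they have to be found in the camera images.
- mould_half: Loose graphite block, 60 (x) x 70 (y) x 30 mm, 0.2 kg; a round hollow 44 mm wide, 18 mm deep in its top marks it out. Origin: centre of its underside, 12 mm above the table on the 170 x 110 mm clamp bed; z up, x from the cam to the stop. It has a few mm of play between the cam (axis about 54 mm from its centre, on its -x side), the sprung stop and two low side guides. Its top is 42 mm above the table.
- cam_head: Steel cam knob beside mould_half. Grip bar on top: 14 (x) x 56 (y) x 36 mm, spanning 49 to 85 mm above the table; pinch it along x. Below it an eccentric disc, radius 20 mm, at 17 to 39 mm, centred 12 mm off the axis: its lobe points along -y, 32 mm from the axis, just past the bar's end. Origin: on the upright turning axis at the bar's mid-height (67 mm up); z up. Turns with joint cam.
- cam (a joint): Knob angle, rad, grows counter-clockwise from above, limits -0.4 to 1.6, starts -0.3 to 0.1. 0: lobe points sideways along the block's face (open); 1.57: straight at the block. The block meets the stop at 0.52; then a 2.5 N/mm spring resists: 3 N at 0.65, 10 N at 1.0, 15 N at 1.57. Friction (0.15 N m) holds the knob where it is left; 1.2 is a good aim, reached in one grasp.
- spare_cam (a joint): Angle of the like knob on the other, identical clamp, which holds a plain solid graphite block of the same outer size. Same meaning and start range as cam; it must stay open (below 0.35).
Mind the look-alikes: they are no part of the job. What is shaped like the mould_half but pink or purple is not meant.

How it is judged:
At the end, for the whole second after the job is handed in: The lobe bears on the mould half with more than 3 N (knob beyond 0.5 rad), the mould half lies still and flat (within 10 degrees) in its clamp, its centre within 75 mm of the cam axis, and the other clamp's knob is still open (below 0.35 rad) (contact force between cam_head and mould_half above 3 N and value of joint cam above 0.5 rad and angle between mould_half's own z axis and vertical below 0.17 rad and horizontal distance between cam_head and mould_half below 0.075 m and linear speed of mould_half below 0.02 m/s and value of joint spare_cam below 0.35 rad); the robot touches nothing.
It fails at once if the other clamp's knob is turned towards its block (beyond 0.35 rad) (value of joint spare_cam above 0.35 rad).
It also fails if it takes over 32 s, if anything falls off the work surface, if the arm or the gripper's body presses on something with over 40 N, if the wrist force passes 120 N, or if a joint passes its speed limit or range.

## Working session

There is one attempt and no reset: what is moved stays moved. The work goes in short steps, Python scripts to look and compute and a tool call to move; the robot and the scene stay as the last step left them, time stands still between calls to the robot, and variables do not carry over. Pictures are saved under pics/ and viewed, and the job is handed in when it is done.

Besides the shell and the picture viewer there is one more tool, called after ">>>" by a JSON object that holds its "name" and its "arguments", one argument or row to a line. carry_out: Moves the arm, as the interface text tells. Its arguments: {"type":"object","properties":{"plan":{"type":"array","items":{"type":"array","items":{"type":"array","items":{"type":"number"}}}},"claw":{"type":"number"},"force":{"type":"number"}},"required":["plan"]}

```bash
mkdir -p pics; python3 - <<'E'
from workcell import get_state, cams, job
import cv2
s=get_state();print(s)
for n in ("scene","top","wrist"):
    print(n,cams.camera_model(n))
    cv2.imwrite(f"pics/{n}0.png",cams.grab_frame(n)[:,:,::-1])
E
```

```text
{'clock': 0.0, 'joints': array([-1.31840267e+00,  1.31189689e-01,  1.48929844e+00,  3.45407181e-05,
        1.52299743e+00, -8.54060503e-02]), 'qvel': array([-0.00014114, -0.00055186,  0.00098986, -0.00170362,  0.00041862,
       -0.00014006]), 'joint_efforts': array([-4.68493708e-04, -5.69383979e+01, -5.00555992e+01, -1.67767994e-04,
        1.45286802e-02, -3.36060992e-06]), 'position': array([ 0.19872506, -0.56548943,  0.20351693]), 'ee_rot': array([ 9.85769996e-01,  1.68097054e-01, -6.17414402e-05, -9.44594723e-04]), 'force': array([ 0.51319285,  0.24416617, -0.13889009]), 'moment': array([-0.00754979, -0.01212746, -0.01210908]), 'gripper_width': 0.08523602367477467}
scene {'vertical_fov': 43.18848435157862, 'cx': 326.89201013115047, 'cy': 238.58800035039147, 'eye': array([ 1.51217414, -0.05054206,  0.93469758]), 'orientation': array([ 0.66613276,  0.63172652, -0.27167691, -0.28875664])}
top {'vertical_fov': 57.985572924180175, 'cx': 321.7619724131886, 'cy': 242.36131752303046, 'eye': array([ 0.46995845, -0.02744207,  0.93397439]), 'orientation': array([-0.69896232,  0.70948247, -0.05205871,  0.07332256])}
wrist {'vertical_fov': 65.70646984690485, 'cx': 325.8008486296078, 'cy': 234.17768137348, 'eye': array([ 0.27185969, -0.54086828,  0.37266142]), 'orientation': array([ 0.80621334, -0.57085659, -0.09029265,  0.12645177])}
```

View pics/top0.png

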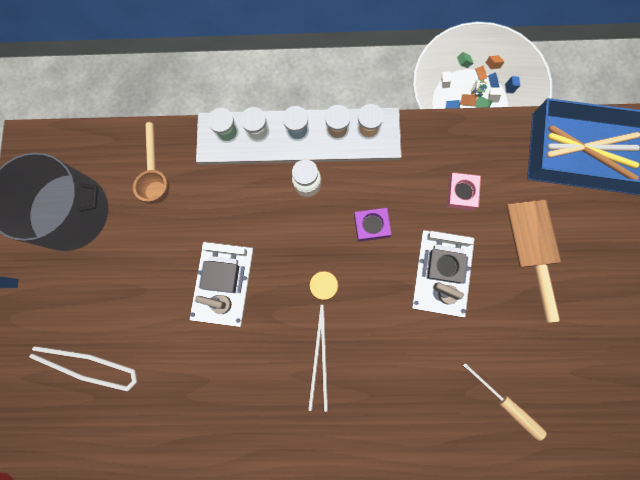

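View pics/scene0.png

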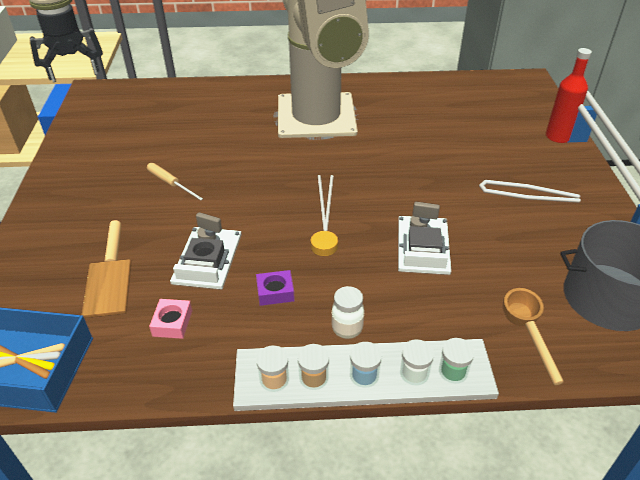

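View pics/wrist0.png

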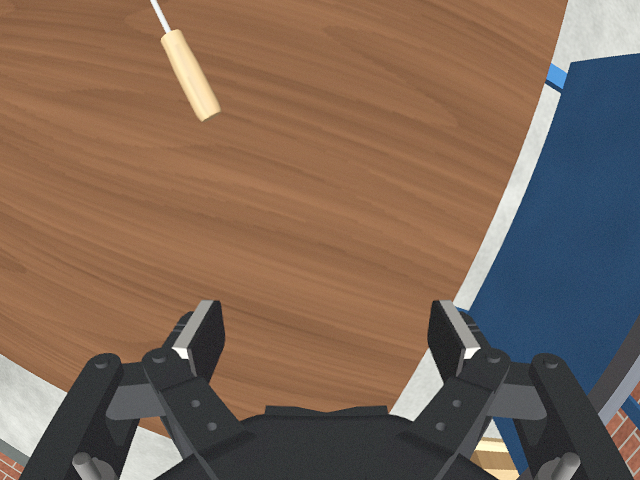

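The top view shows the hollowed block at (447,265) with its knob at about (449,292). The plain block is at (219,277). The pink and purple blocks are look-alikes. Next I zoom in on the target clamp.

```bash
python3 - <<'E'
import cv2,numpy as np
t=cv2.imread("pics/top0.png")[222:327,395:495]
s=cv2.imread("pics/scene0.png")[200:295,160:255]
a=cv2.resize(t,None,fx=4,fy=4,interpolation=cv2.INTER_CUBIC)
b=cv2.resize(s,None,fx=4,fy=4,interpolation=cv2.INTER_CUBIC)
h=max(a.shape[0],b.shape[0]);c=np.zeros((h,a.shape[1]+b.shape[1],3),np.uint8)
c[:a.shape[0],:a.shape[1]]=a;c[:b.shape[0],a.shape[1]:]=b
cv2.imwrite("pics/zoom0.png",c)
E
```

```text
(no output)
```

View pics/zoom0.png

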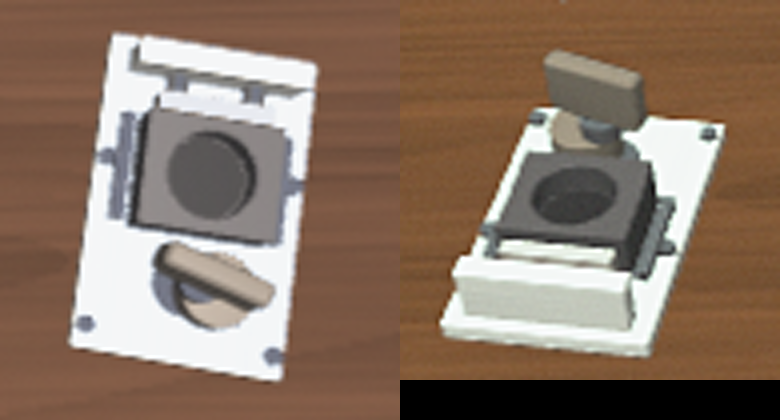

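```bash
cat > h.py <<'E'
import numpy as np, cv2
from scipy.spatial.transform import Rotation as R
from workcell import get_state, cams, job
def ray(m,u,v,fish=False):
    f=240/np.tan(np.radians(m["vertical_fov"])/2)
    x,y=u-m["cx"],v-m["cy"]
    if fish:
        r=np.hypot(x,y);th=r/f
        d=np.array([x/r*np.sin(th),y/r*np.sin(th),np.cos(th)])
    else:
        d=np.array([x/f,y/f,1.]);d/=np.linalg.norm(d)
    return np.array(m["eye"]),R.from_quat(m["orientation"]).apply(d)
def plane(m,u,v,z,fish=False):
    e,d=ray(m,u,v,fish);return e+d*(z-e[2])/d[2]
def tri(r1,r2):
    A=np.stack([r1[1],-r2[1]],1);t=np.linalg.lstsq(A,r2[0]-r1[0],rcond=None)[0]
    p=r1[0]+t[0]*r1[1];q=r2[0]+t[1]*r2[1];return (p+q)/2,np.linalg.norm(p-q)
E
python3 - <<'E'
from h import *
t=cams.camera_model("top");s=cams.camera_model("scene")
T=lambda x,y:(395+x/4,222+y/4); S=lambda x,y:(160+(x-400)/4,200+y/4)
# bar top-face ends (far/left end, right end)
print("bar L,R z=.085",plane(t,*T(168,252),.085),plane(t,*T(270,293),.085))
# +y end of bar in top view (left) = right in scene
for n,a,b in (("bar L",T(166,250),S(643,75)),("bar R",T(272,288),S(550,55)),("mould hollow",T(211,174),S(574,194))):
    print(n,tri(ray(t,*a),ray(s,*b)))
print("mould ctr z=.042",plane(t,*T(211,174),.042))
c=[plane(t,*T(*p),.012) for p in ((112,35),(316,65),(282,381),(70,346))]
print(np.round(c,4)); c=np.array(c)
print("len",np.linalg.norm(c[0]-c[3]),np.linalg.norm(c[0]-c[1]))
d=c[0]+c[1]-c[2]-c[3];print("yaw clamp deg",np.degrees(np.arctan2(d[1],d[0])),"ctr",c.mean(0))
E
```

```text
bar L,R z=.085 [ 0.53445444 -0.2255561   0.085     ] [ 0.51400241 -0.27323064  0.085     ]
bar L (array([ 0.53563117, -0.22287416,  0.08274063]), np.float64(0.004482683495479715))
bar R (array([ 0.51654263, -0.27329257,  0.0824562 ]), np.float64(0.0034571547036736047))
mould hollow (array([ 0.57792327, -0.26012623,  0.03734913]), np.float64(0.0018195255182618859))
mould ctr z=.042 [ 0.57736928 -0.25985428  0.042     ]
[[ 0.6572 -0.2195  0.012 ]
 [ 0.6388 -0.3272  0.012 ]
 [ 0.4723 -0.2974  0.012 ]
 [ 0.4917 -0.1888  0.012 ]]
len 0.16835360578265343 0.10923634228580642
yaw clamp deg -10.306984934916068 ctr [ 0.56500954 -0.25822017  0.012     ]
```

The two views agree. The bar top triangulates to about 82 mm against 85 mm in the text, and the bed sides come out at 168 x 109 mm. The bar centre is about (0.525, -0.249), the clamp yaw is -10°, and the knob is at about -0.2 rad. I move above the knob for a wrist check.

>>> {"name": "carry_out", "arguments": {
  "plan": [
    [[1.5, 1.5, 0, 1], [3, 3, 0, 2], [4.5, 4.4, 0, 3], [6, 5.8, 0, 4], [7.5, 7.2, 0, 5], [9, 8.7, 0, 6], [10.5, 10.2, 0, 7], [12, 11.6, -0.5, 8], [13, 12.6, -1, 8.1], [13, 12.6, -1.2, 8.1], [13, 12.6, -1.2, 8.1], [13, 12.6, -1.2, 8.1]]
  ],
  "claw": 0.8,
  "force": 60
}}

```text
clock: 1.65
position: [0.5233, -0.2522, 0.1751]
ee_rot: [0.83, 0.558, -0.0, 0.0]
force: [0.1, -0.3, 0.1]
gripper_width: 0.0686
```

```bash
python3 - <<'E'
from h import *
s=get_state();print(s["clock"],s["position"],s["joints"],s["gripper_width"])
m=cams.camera_model("wrist");np.save("w1.npy",m,allow_pickle=True)
cv2.imwrite("pics/wrist1.png",cams.grab_frame("wrist")[:,:,::-1])
E
```

```text
1.65 [ 0.52334658 -0.25219249  0.17506469] [-5.37070064e-01  9.37191983e-02  1.58162593e+00 -3.38223382e-04
  1.46573338e+00 -1.50784047e-01] 0.06858003456502902
```

View pics/wrist1.png

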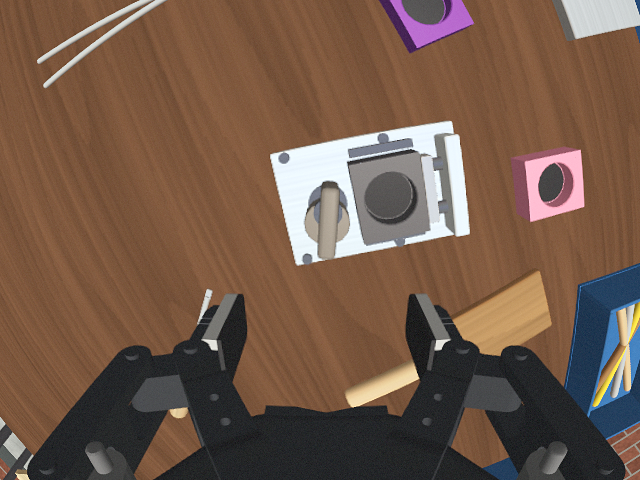

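The wrist view shows the target clamp with the bar running from (330,183) to (327,257), almost in line with the finger faces, and the hollow at (389,196). I measure it more precisely.

```bash
python3 - <<'E'
import cv2
i=cv2.imread("pics/wrist1.png")[160:275,280:420]
cv2.imwrite("pics/zw1.png",cv2.resize(i,None,fx=5,fy=5,interpolation=cv2.INTER_CUBIC))
t=cv2.imread("pics/top0.png")[275:312,425:475]
cv2.imwrite("pics/zt1.png",cv2.resize(t,None,fx=12,fy=12,interpolation=cv2.INTER_CUBIC))
E
```

```text
(no output)
```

View pics/zw1.png

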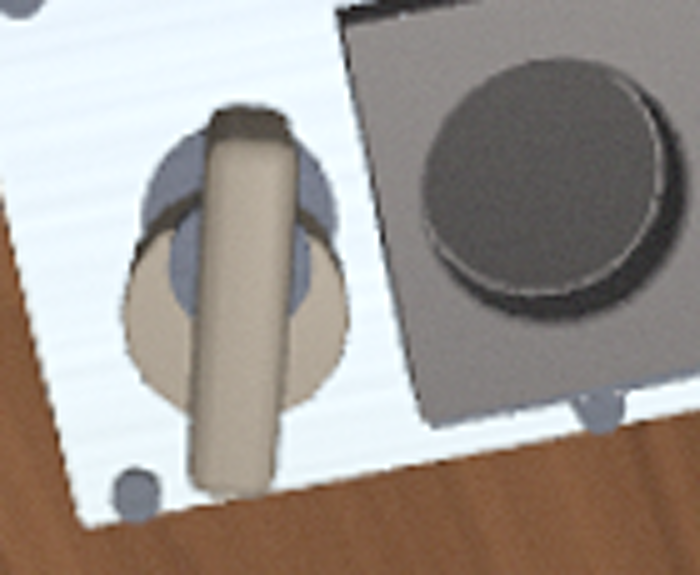

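View pics/zt1.png

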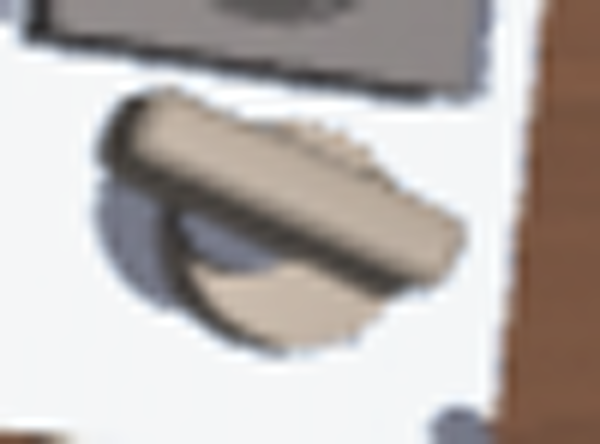

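```bash
python3 - <<'E'
from h import *
w=np.load("w1.npy",allow_pickle=True).item();t=cams.camera_model("top")
W=lambda x,y:(280+x/5,160+y/5); T=lambda x,y:(425+x/12,275+y/12)
Wl=(253,142);Wr=(230,492);Tl=(142,122);Tr=(448,257)
P=[]
for a,b in((Wl,Tl),(Wr,Tr)):
    p,e=tri(ray(w,*W(*a),True),ray(t,*T(*b)));P.append(p);print("tri",p,e)
for n,m,f,C in(("w",w,True,[W(*Wl),W(*Wr)]),("t",t,False,[T(*Tl),T(*Tr)])):
    a,b=[plane(m,*c,.085,f) for c in C];d=b-a
    print(n,a,b,"ctr",(a+b)/2,"len",np.linalg.norm(d),"lobe ang",np.degrees(np.arctan2(d[1],d[0])))
h=plane(w,*W(545,177),.042,True);print("hollow wrist",h, "top",plane(t,447.7,265.5,.042))
s=get_state();y=R.from_quat(s["ee_rot"]).apply([0,1,0]);print("tool y",np.degrees(np.arctan2(y[1],y[0])),s["position"])
E
```

```text
tri [ 0.53543233 -0.23073693  0.06450081] 0.0015459724658589847
tri [ 0.51249602 -0.27507385  0.08243673] 0.003239666033160604
w [ 0.53638654 -0.22773259  0.085     ] [ 0.51338761 -0.27574137  0.085     ] ctr [ 0.52488708 -0.25173698  0.085     ] len 0.053233395426209786 lobe ang -115.59707176091186
t [ 0.53413632 -0.22521606  0.085     ] [ 0.51177093 -0.27275788  0.085     ] ctr [ 0.52295363 -0.24898697  0.085     ] len 0.052539841136101384 lobe ang -115.19398533931688
hollow wrist [ 0.57704655 -0.25918476  0.042     ] top [ 0.57737091 -0.25975244  0.042     ]
tool y -22.140992214537455 [ 0.52344202 -0.25223042  0.17522287]
```

The wrist and top views agree: bar centre (0.524, -0.2505), lobe direction -115.4°, so the knob is at about -0.26 rad. Taking 54 mm off the block's centre gives an axis at (0.524, -0.250), which matches. I descend with the jaws turned -3.3°, then close.

>>> {"name": "carry_out", "arguments": {
  "plan": [
    [[0, 0.06, -1, -0.5], [0, 0.06, -2, -0.5], [0, 0.06, -3, -0.5], [0, 0.06, -4, -0.5], [0, 0.06, -4.7, -0.5], [0, 0.06, -5, -0.5], [0, 0.06, -5, -0.5], [0, 0.06, -5, -0.5], [0, 0.06, -5, -0.5]]
  ]
}}

```text
clock: 2.82
position: [0.5246, -0.2499, 0.0506]
ee_rot: [0.844, 0.537, 0.0, 0.001]
force: [-0.2, 0.4, 0.4]
gripper_width: 0.0684
```

>>> {"name": "carry_out", "arguments": {
  "plan": [
    [[0, 0, 0, 0], [0, 0, 0, 0], [0, 0, 0, 0], [0, 0, 0, 0], [0, 0, 0, 0], [0, 0, 0, 0], [0, 0, 0, 0], [0, 0, 0, 0]]
  ],
  "claw": 0,
  "force": 60
}}

```text
clock: 3.82
position: [0.5258, -0.2505, 0.0503]
ee_rot: [0.844, 0.537, 0.001, 0.002]
force: [7.7, -3.3, -3.4]
gripper_width: 0.012
```

```bash
python3 - <<'E'
from h import *
s=get_state();print(s)
cv2.imwrite("pics/wrist2.png",cams.grab_frame("wrist")[:,:,::-1])
E
```

```text
{'clock': 3.825, 'joints': array([-5.32916284e-01,  2.04327370e-01,  1.69670219e+00,  4.07074806e-04,
        1.23619378e+00, -9.57400930e-02]), 'qvel': array([-0.00072674,  0.00071947, -0.00141893, -0.001008  , -0.00121243,
        0.00140099]), 'joint_efforts': array([ -0.13309539, -56.9060111 , -42.91074872,  -0.41605873,
         2.81810693,  -0.11573853]), 'position': array([ 0.52576921, -0.25050254,  0.05030657]), 'ee_rot': array([0.84365171, 0.53688638, 0.00116292, 0.00185939]), 'force': array([ 7.65072186, -3.33375751, -3.43722235]), 'moment': array([-0.4413953 , -1.1594236 , -0.11874216]), 'gripper_width': 0.01202683652575849}
```

View pics/wrist2.png

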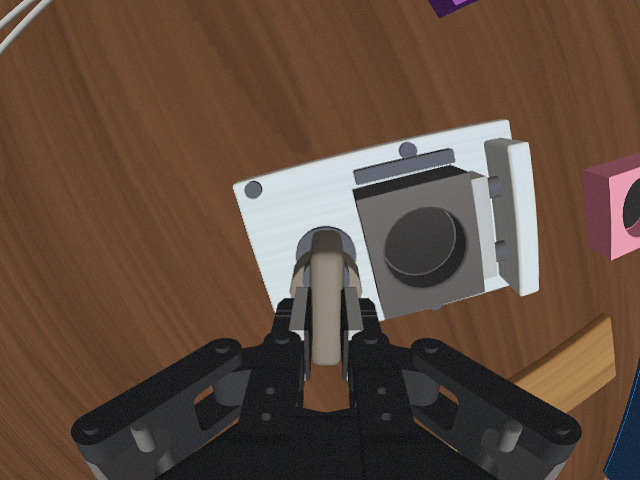

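The bar is held (12 mm measured) and only a few N of side load shows. I shift about 1 mm towards the true axis and turn in two stages.

>>> {"name": "carry_out", "arguments": {
  "plan": [
    [[0.05, -0.02, 0, 0.6], [0.05, -0.02, 0, 1.4], [0.05, -0.02, 0, 2.2], [0.05, -0.02, 0, 3], [0.05, -0.02, 0, 3.8], [0.05, -0.02, 0, 4.6], [0.05, -0.02, 0, 5.4], [0.05, -0.02, 0, 6.2], [0.05, -0.02, 0, 7], [0.05, -0.02, 0, 7], [0.05, -0.02, 0, 7]]
  ]
}}

```text
clock: 5.25
position: [0.5251, -0.2504, 0.0502]
ee_rot: [0.596, 0.803, -0.0, 0.0]
force: [-2.9, -0.3, 5.3]
gripper_width: 0.0121
```

```bash
python3 - <<'E'
from h import *
s=get_state();y=R.from_quat(s["ee_rot"]).apply([0,1,0]);print("tool y",np.degrees(np.arctan2(y[1],y[0])),s["position"],s["force"],s["moment"],s["joints"],s["gripper_width"],s["clock"])
cv2.imwrite("pics/wrist3.png",cams.grab_frame("wrist")[:,:,::-1])
E
```

```text
tool y 16.85286323454662 [ 0.52510542 -0.25043927  0.05017871] [-2.93296683 -0.25320528  5.27982006] [-0.15101529  0.61586069  0.08336657] [-5.32759668e-01  2.06979768e-01  1.69389936e+00 -6.02080902e-04
  1.24040561e+00 -8.26702449e-01] 0.01210875999224843 5.25
```

View pics/wrist3.png

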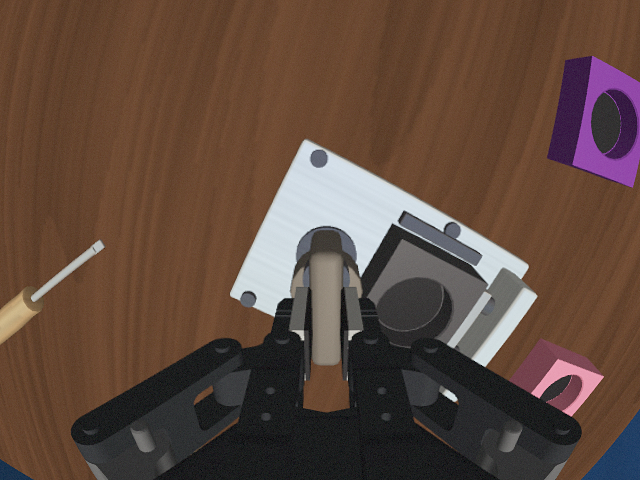

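The knob has followed to about 0.47 rad (clamp yaw -10.3°, jaws at +16.9°), and the loads are small. I turn another 42°.

>>> {"name": "carry_out", "arguments": {
  "plan": [
    [[0, 0, 0, 0.7], [0, 0, 0, 1.5], [0, 0, 0, 2.3], [0, 0, 0, 3.1], [0, 0, 0, 3.9], [0, 0, 0, 4.7], [0, 0, 0, 5.5], [0, 0, 0, 6.3], [0, 0, 0, 7], [0, 0, 0, 7.1], [0, 0, 0, 7.1], [0, 0, 0, 7.1]]
  ]
}}

```text
clock: 6.8
position: [0.5247, -0.2508, 0.0502]
ee_rot: [0.264, 0.965, -0.001, -0.0]
force: [-5.3, -0.5, 6.8]
gripper_width: 0.0119
```

```bash
python3 - <<'E'
from h import *
s=get_state();y=R.from_quat(s["ee_rot"]).apply([0,1,0]);print("tool y",np.degrees(np.arctan2(y[1],y[0])),s["position"],s["force"],s["moment"],s["joints"],s["gripper_width"],s["clock"])
cv2.imwrite("pics/wrist4.png",cams.grab_frame("wrist")[:,:,::-1])
E
```

```text
tool y 59.39829139038752 [ 0.52467181 -0.25083801  0.05020387] [-5.32307671 -0.49008945  6.82188277] [-0.4155799   0.90786214 -0.40941706] [-5.33323635e-01  2.06841060e-01  1.69400938e+00 -1.24183897e-03
  1.24083355e+00 -1.56961692e+00] 0.011870789781884206 6.8
```

View pics/wrist4.png

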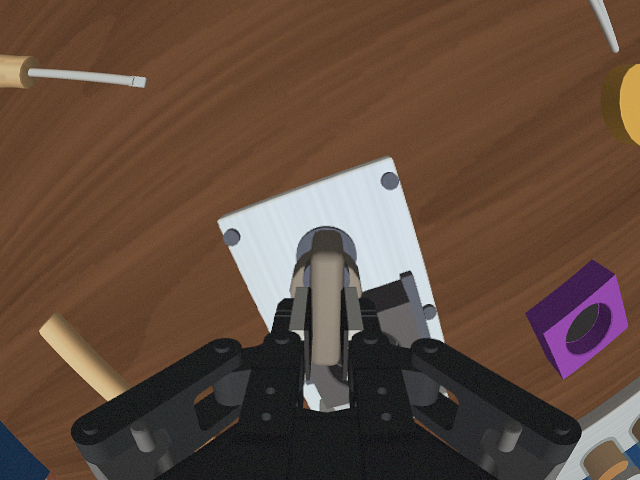

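The jaws are at 59.4°, which puts the knob at about 1.21 rad, and the reaction moment is -0.41 N m, so the lobe is loaded. I release and rise.

>>> {"name": "carry_out", "arguments": {
  "plan": [
    [[0, 0, 0, 0], [0, 0, 0, 0], [0, 0, 0, 0], [0, 0, 0, 0], [0, 0, 0, 0], [0, 0, 0, 0]]
  ],
  "claw": 0.8
}}

```text
clock: 7.6
position: [0.5251, -0.2501, 0.0496]
ee_rot: [0.263, 0.965, -0.0, 0.0]
force: [-0.0, 0.3, 1.0]
gripper_width: 0.0683
```

>>> {"name": "carry_out", "arguments": {
  "plan": [
    [[0, 0, 0.5, 0], [0, 0, 1.2, 0], [0, 0, 2.2, 0], [0, 0, 3.5, 0], [0, 0, 5, 0], [-1, -1, 6, 0], [-2.5, -2.5, 6, 0], [-4, -4, 6, 0], [-5, -5, 6, 0], [-6, -6, 6, 0], [-6, -6, 6, 0], [-6, -6, 6, 0]]
  ]
}}

```text
clock: 9.1
position: [0.3756, -0.4001, 0.2008]
ee_rot: [0.263, 0.965, -0.0, 0.001]
force: [-0.2, -0.9, 0.4]
gripper_width: 0.0686
```

```bash
python3 - <<'E'
from h import *
s=get_state();print(s["clock"],s["position"],s["force"],s["gripper_width"])
a=cams.grab_frame("top")[:,:,::-1];cv2.imwrite("pics/top5.png",a)
b=cams.grab_frame("scene")[:,:,::-1];cv2.imwrite("pics/scene5.png",b)
f=lambda i:cv2.resize(np.ascontiguousarray(i),(400,400*i.shape[0]//i.shape[1]),interpolation=cv2.INTER_CUBIC)
p=[f(a[222:322,395:495]),f(b[200:300,160:260])];
q=[f(a[230:280+50,175:275])]
cv2.imwrite("pics/z5.png",np.hstack(p));cv2.imwrite("pics/z5s.png",q[0])
E
```

```text
9.1 [ 0.37561118 -0.40008893  0.20076799] [-0.24375125 -0.93596695  0.40534228] 0.0686446059988626
```

View pics/z5.png

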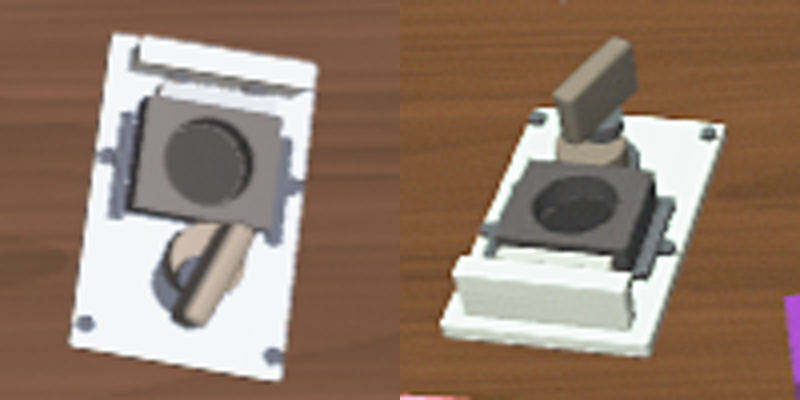

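View pics/z5s.png

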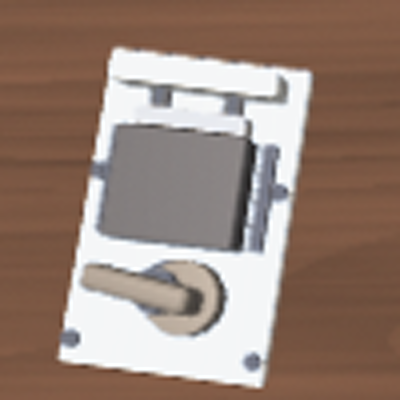

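The knob stayed turned, the block has moved against the stop and lies flat, and the spare clamp is still open. One numeric check before I hand in.

```bash
python3 - <<'E'
from h import *
t=cams.camera_model("top");T=lambda x,y:(395+x/4,222+y/4)
a=plane(t,*T(194,320),.085);b=plane(t,*T(246,228),.085);d=b-a
print("len",np.linalg.norm(d),"cam",np.arctan2(d[1],d[0])-np.radians(-100.3))
h=plane(t,*T(208,161),.042);print("mould",h,"dist to axis",np.hypot(*(h-[.5245,-.2503,0.042])[:2]), "moved",h-[.5774,-.2598,.042])
print(job.job_done())
E
```

```text
len 0.05199826784472214 cam 1.1869556576035039
mould [ 0.58411693 -0.25874878  0.042     ] dist to axis 0.06021262944785506 moved [6.71693376e-03 1.05121585e-03 3.46944695e-17]
the job is handed in; nothing more can be done
None
```

The mould half is clamped and the job is handed in, at about 9 s of the 32 s allowed. I turned its knob from about -0.26 rad to about 1.2 rad in one grasp, let go, and moved the arm clear.

**Last checks**
- **Knob angle:** about 1.19 rad in the top view after release, against 1.21 rad from the jaw angle before it.
- **Mould half:** it moved about 7 mm towards the stop and looks flat. Its centre is about 60 mm from the cam axis, under the 75 mm limit.
- **Other clamp:** its knob is untouched and open in the picture; I judged this by eye and did not measure its angle.
- **Robot:** it touches nothing, and the outside force was about 1 N after release.
- **Lobe force:** I could not measure it directly. The -0.41 N m moment at the end of the turn, beyond the 0.15 N m friction, and the knob angle suggest well over 3 N.

**One disagreement**
- **Bar height:** triangulating one end of the grip bar from the wrist and top views gave 64 mm instead of 85 mm. The baseline between those views was short. The other end gave 82 mm, and both ends gave about 82–83 mm from the scene and top views, so I used the 85 mm height.

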